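# Reload the desk stapler and snap its cover shut

### The arm

A 6-joint arm with a two-finger parallel gripper is mounted at the origin on a cart in front of the work surface, level with it; the furniture and walls round the work are solid. World frame = base frame: x ahead of the robot, y to its left, z up, the work surface at z = 0. Lengths are in m, angles in rad, forces in N, time in s.
With the tool pointing down it reaches from about 0.35 to 0.725 m from the base axis. Payload 6 kg.
Tool frame: the origin (TCP) lies at the very end of the fingers, on their centre line; the grasp point (between the pads) lies 19 mm behind it (arm.pinch_z is the distance from the TCP to the grasp point, in m); z points along the fingers, y is the line along which they close (so a half turn about z gives the same grasp; the last joint's range is limited). The gripper opens to 85 mm and grips with 20 to 120 N. Pads are 22 mm wide; open, the fingers measure 114 mm over their backs; the gripper's body (76 mm by 85 mm) begins 54 mm behind the grasp point. The pads swing forward as they close: fully open they stand 13 mm farther back than shut.
Start: joints at [-0.783, 0.04, 0.085, 0, -1.615, -0.334], TCP at [0.263, -0.539, 0.231] pointing down, gripper open.
Joint ranges: [-2.56, 2.56], [-1.29, 2.01], [-1.08, 1.49], [-3.29, 1.98], [-2.81, -0.18], [-2.99, 2.99]. Speed limits (rad/s): [2.57, 2.57, 3.01, 3.14, 3.14, 3.14].

### API

Orientations are given as a rotation vector (axis times angle).
In Python, from rig import sense, camera, job, find_in, arm gives the robot as it stands.
- The arm moves only by the tool arm_command, never from a script. Its argument "rows" is a list that holds one entry, the list of rows, each a list of 5 numbers: the shift along the tool's x, y, z in m, then the turn about the tool's z in degrees, then the opening, from 0 (shut) to 1 (fully open). A call has exactly 5 rows; each row is the pose to reach, as a shift and turn from the pose commanded when the call began, along the tool's axes at that moment; what a row does not reach only later rows make up. A row lasts 1/10 s, in which the tool goes at most 50 mm and 8.59 degrees, less where a joint would pass 70% of its speed; a pose out of reach is approached as far as the arm can. A call with a gripper value outside its range is refused whole. The fingers move at their own pace and stop on an object; "newtons" is the grip in N (left out, the last holds). Time passes only in rows, so rows that repeat a pose let the fingers close, or fill a call up. It gives the time, the measured TCP pose, the force, the opening and the grip force at its end, in the units of the state.
- sense(): the state, without advancing time (a new reading comes with each control period).
- camera(name): name is "scene" or "top" or "wrist"; returns a dict with "img" (384x512x3 uint8, red, green, blue), "intrinsics" (3x3 intrinsics, pixels), "world_to_cam" (4x4, takes a point from world to camera coordinates); the wrist camera has in their place "T_tool_cam" (4x4, takes a point from camera to tool coordinates, whose origin is the TCP and whose axes are the flange's). Camera axes: x right, y down, z forward; pixel columns grow to the right and rows downward; lengths in m; the calibration is good to about 2 mm. A picture is of the moment at which its call begins: read the wrist's pose just before it. There is no depth.
- job.hand_in(): hands the job in; it is judged then, once.
Trained networks look in the newest picture that a camera, given by its name, has taken for a name from the list of things; names that differ only in an ending like _2 or _b are one class to them, and where a whole thing is asked for, a point or a joint stands for the part that bears it (a point fixed in the world has none). Each returns a list of dicts, best first, with "p" (0 to 1); they miss things now and then, are a little off and sometimes report something else, mostly with a low value. They report only what shows in the picture. A call takes as long as a camera call. They do not tell look-alikes from the thing itself.
- find_in(query, camera): "centre" ([row, column] in pixels, amid what is visible of it).
The state is a dict: "time_s": time; "joint_positions": joint angles; "qd": joint speeds; "tau": joint torques, N m; "ee_pos": TCP position; "orientation": TCP orientation; "contact_force": force on the tool from outside, world axes, zero at the start; "moment": the same for the moment, N m; "opening": opening from 0.0 (shut) to 1.0 (fully open); "grip_force": force on a finger pad.
Only numpy, scipy, OpenCV 4.12 (cv2) and the standard library are available. Lean on these libraries where they do the work, as an engineer would, in place of code of your own. Each camera call takes 0.05 s, during which the arm holds its last target. There are 200 camera calls.

### The job

The stapler has run out of staples: lay the strip of staples that lies on the desk flat into the stapler's open magazine channel, right down on the channel floor, then press the blue cover down until the catch at the front snaps and holds it shut. Leave the other things on the desk where they are.

Things in the scene. Friction and masses are not known exactly. Their poses are not given: they have to be found in the camera images.
- staple_strip: strip of bright steel staples standing crown up on the desk: a bar 90 mm long (its x), 13 mm wide (y), 20 mm high (z), 70 g; the two ends are alike. Origin: centre of its underside
- stapler: heavy-duty desk stapler, immovable: black base 262 x 66 mm, steel magazine above it, blue cover. x runs from its front (free end, -x) to its hinge (+x), z up; origin on the desk, 135 mm behind the front of the base. The catch with its red tab stands 143 mm ahead of the origin, 82 mm high, and moves aside by itself
- magazine (a point): centre of the steel channel's floor, 50 mm above the desk, axes as the stapler's. Channel 104 mm long inside, 18 mm wide, closed at both ends; walls 2 mm thick, 14 mm high, flared 3 mm at the top. In the middle 50 mm the walls are cut down to the 22 mm wide floor, for fingers. The open cover leans over it: come in with the tool leaning 20 to 40 deg toward the stapler's front
- stapler_cover (a joint): angle of the blue cover, rad: 0.80 open as found (a spring holds it up at its stop; about 5 N at the pad move it, about 10 N pass the catch), 0 fully shut; snapped in, it stays at about 0.015. Below about 0.06 the catch is being pushed aside
- cover_hinge (a point): axis of the cover's hinge (along the stapler's y), 100 mm behind the stapler's origin, 64 mm above the desk. The cover is 33 mm wide and reaches 228 mm forward from here; shut, its top is 91 mm above the desk
- press_pad (a point): centre of the ribbed black pad (58 x 23 mm) on top of the cover, where to press: 188 mm in front of the hinge and 28 mm above the hinge line when shut; it moves with the cover, its z normal to the cover's top
- mug: dotted white mug, 82 x 114 x 91 mm, origin at its foot; leave alone
- calculator: desk calculator, 145 x 100 x 26 mm, origin at its underside; leave alone
- tape_dispenser: black tape dispenser, 50 x 155 x 80 mm, origin at its underside; leave alone
Mind the look-alikes: they are no part of the job. What is shaped like the staple_strip but orange or pink is not meant.

How it is judged:
On the way, in this order (a step that is already met when the one before it is completed fails the run):
1. the strip lies flat on the channel floor, let go, with the cover still open (z of staple_strip in the frame of magazine between -0.003 and 0.003 m and y of staple_strip in the frame of magazine between -0.004 and 0.004 m and horizontal distance between staple_strip and magazine below 0.012 m and angle between staple_strip's own z axis and vertical below 0.06 rad and contact force between staple_strip and the fingers below 0.3 N and value of joint stapler_cover above 0.3 rad), for 0.2 s.
2. the cover is pressed fully down past its catch (value of joint stapler_cover below 0.03 rad), for 0.05 s.
At the end, for the whole second after the job is handed in: The cover stays shut by its own catch (within 0.03 rad of fully closed) and the strip rests flat on the channel floor (within 3 mm in height, 12 mm of the channel's centre, 0.06 rad of level) (value of joint stapler_cover below 0.03 rad and z of staple_strip in the frame of magazine between -0.003 and 0.003 m and horizontal distance between staple_strip and magazine below 0.012 m and angle between staple_strip's own z axis and vertical below 0.06 rad and linear speed of staple_strip below 0.02 m/s); the robot touches nothing.
It fails at once if another thing on the desk is pushed more than 30 mm or tipped over (distance of any of mug, calculator, tape_dispenser from where it was at the start of the episode above 0.03 m or angle between mug's own z axis and vertical above 0.5 rad).
It also fails if it takes over 58 s, if anything falls off the work surface, if the arm or the gripper's body presses on something with over 40 N, if the wrist force passes 120 N, or if a joint passes its speed limit or range.

## Working session

There is one attempt and no reset: what is moved stays moved. The work goes in short steps, Python scripts to look and compute and a tool call to move; the robot and the scene stay as the last step left them, time stands still between calls to the robot, and variables do not carry over. Pictures are saved under pics/ and viewed, at most 10 in all, crops included, and the job is handed in when it is done.

Besides the shell and the picture viewer there is one more tool, called as a command line: name --argument value ..., lists and objects as JSON in quotes. arm_command: Moves the arm, as the interface text tells. Its arguments: {"type":"object","properties":{"rows":{"type":"array"},"newtons":{"type":"number"}},"required":["rows"]}

```bash
mkdir -p pics; ls; python3 - <<'E'
from rig import sense,camera,find_in,arm
import cv2,numpy as np
s=sense();print(s)
ims=[]
for c in ["scene","top"]:
    d=camera(c);ims.append(d["img"]);print(c,d["intrinsics"].tolist(),np.round(d["world_to_cam"],4).tolist())
    for q in ["staple_strip","stapler","press_pad","magazine","stapler_cover","mug","calculator","tape_dispenser"]:
        print(q,[(np.round(f["centre"]).tolist(),round(f["p"],2)) for f in find_in(q,c)][:4])
    cv2.imwrite(f"pics/{c}.png",cv2.resize(d["img"][:,:,::-1],(800,600),interpolation=cv2.INTER_CUBIC))
E
```

```text
pics
{'time_s': 0.0, 'joint_positions': array([-7.83323645e-01,  4.08459292e-02,  8.37927050e-02, -5.00872881e-04,
       -1.61547929e+00, -3.33700382e-01]), 'qd': array([-0.00096185,  0.00020768,  0.00081184, -0.00245649, -0.00079086,
        0.00014325]), 'tau': array([-3.40093211e-04, -3.68199885e+01,  3.47405577e+01,  6.93258002e+00,
       -5.58036249e-03,  2.10105810e-05]), 'ee_pos': array([ 0.26295812, -0.53894268,  0.23024226]), 'orientation': array([ 7.06605206e-01, -3.06058313e+00, -2.72725938e-03]), 'contact_force': array([-0.24924794,  0.38153263, -0.30030066]), 'moment': array([-0.00073795,  0.0444573 , -0.00136911]), 'grip_force': 0.0, 'opening': 1.002959448480197}
scene [[359.659708139797, 0.0, 256.4767020465643], [0.0, 359.659708139797, 189.6809559626126], [0.0, 0.0, 1.0]] [[-0.8197, -0.5723, 0.0214, 0.6118], [-0.3644, 0.4925, -0.7903, 0.162], [0.4418, -0.6557, -0.6123, 0.8571], [0.0, 0.0, 0.0, 1.0]]
staple_strip [([153.0, 313.0], 0.52), ([247.0, 282.0], 0.51)]
stapler [([170.0, 295.0], 0.76)]
press_pad [([138.0, 294.0], 0.78)]
magazine [([173.0, 298.0], 0.67)]
stapler_cover [([133.0, 293.0], 0.69)]
mug [([229.0, 200.0], 0.81), ([168.0, 294.0], 0.24)]
calculator [([341.0, 217.0], 0.88)]
tape_dispenser [([205.0, 229.0], 0.59), ([341.0, 216.0], 0.27)]
top [[413.1518180833786, 0.0, 258.2017700038505], [0.0, 413.1518180833786, 186.8101856162605], [0.0, 0.0, 1.0]] [[0.0107, -0.9999, 0.0067, 0.2496], [-0.9937, -0.0114, -0.1114, 0.5624], [0.1115, -0.0055, -0.9937, 1.0598], [0.0, 0.0, 0.0, 1.0]]
staple_strip [([180.0, 389.0], 0.7), ([228.0, 239.0], 0.5), ([186.0, 335.0], 0.33)]
stapler [([187.0, 335.0], 0.61)]
press_pad [([170.0, 340.0], 0.63), ([233.0, 137.0], 0.58)]
magazine [([184.0, 338.0], 0.63)]
stapler_cover [([168.0, 339.0], 0.93), ([188.0, 335.0], 0.75)]
mug [([164.0, 200.0], 0.73)]
calculator [([235.0, 139.0], 0.88)]
tape_dispenser [([154.0, 244.0], 0.81)]
```

View pics/scene.png

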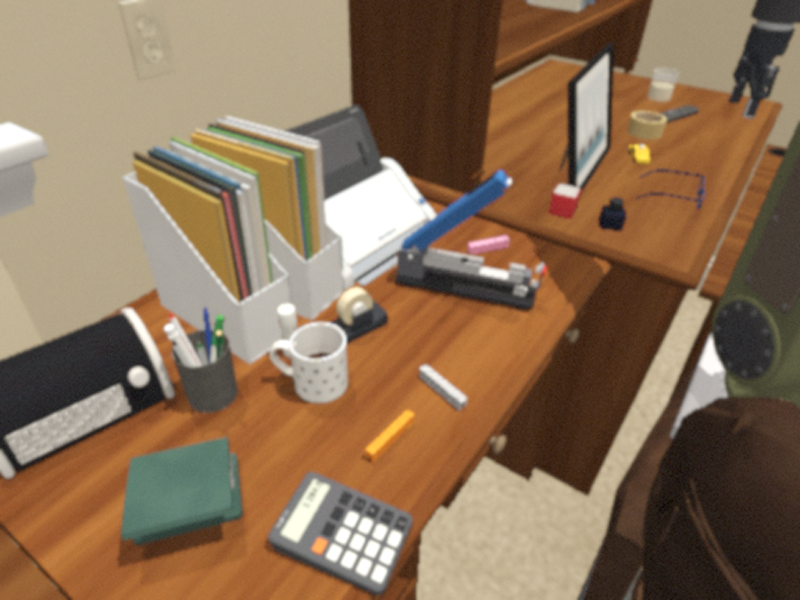

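View pics/top.png

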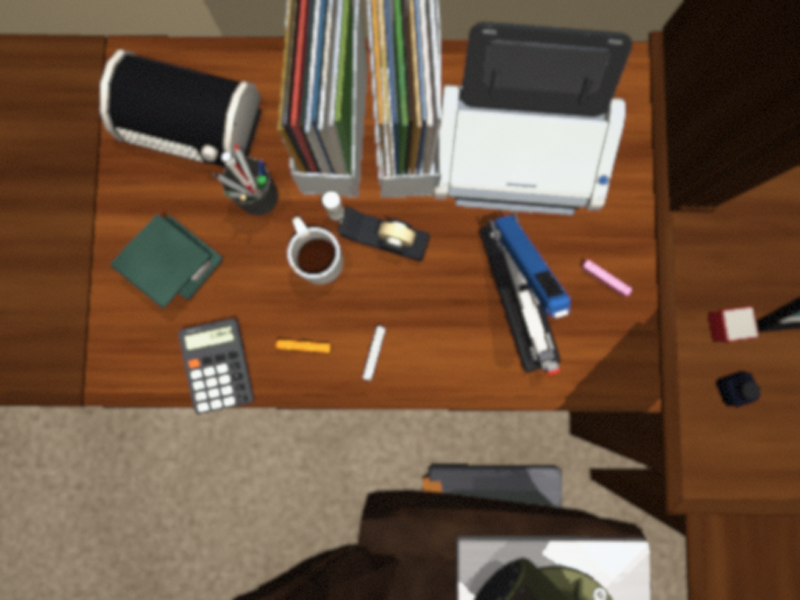

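The top view shows the steel strip at about (374,353), with orange and pink decoys at (303,346) and (607,278). The stapler's hinge is at about (490,230) and its red tab at (552,372). These are pixels of the 800-wide view. Next I'll turn them into positions.

```bash
cat > h.py <<'E'
import numpy as np,cv2
from scipy.spatial.transform import Rotation as R
from scipy.optimize import least_squares
W2C={"scene":np.array([[-0.8197,-0.5723,0.0214,0.6118],[-0.3644,0.4925,-0.7903,0.162],[0.4418,-0.6557,-0.6123,0.8571],[0,0,0,1]]),
"top":np.array([[0.0107,-0.9999,0.0067,0.2496],[-0.9937,-0.0114,-0.1114,0.5624],[0.1115,-0.0055,-0.9937,1.0598],[0,0,0,1]])}
K={"scene":(359.66,256.477,189.681),"top":(413.152,258.202,186.81)}
def proj(p,c):
    q=W2C[c][:3,:3]@np.array(p)+W2C[c][:3,3]; f,cx,cy=K[c]
    return np.array([f*q[0]/q[2]+cx,f*q[1]/q[2]+cy])
def back(u,v,z,c):  # pixel -> world at height z
    f,cx,cy=K[c]; Rm=W2C[c][:3,:3]; o=-Rm.T@W2C[c][:3,3]; d=Rm.T@np.array([(u-cx)/f,(v-cy)/f,1])
    return o+d*(z-o[2])/d[2]
def st(x,y,z,P): # stapler->world
    c,s=np.cos(P[2]),np.sin(P[2]); return np.array([P[0]+c*x-s*y,P[1]+s*x+c*y,z])
E
python3 - <<'E'
from h import *
k=512/800
for n,a,b in [("strip",(380,327),(368,379)),]:
    A=back(a[0]*k,a[1]*k,.02,"top");B=back(b[0]*k,b[1]*k,.02,"top");print(n,A,B,(A+B)/2,np.linalg.norm(A-B))
print(back(247.0*0+282,247,.02,"scene"))
c,s=np.cos(.8),np.sin(.8)
pad=((100-188*c+28*s)/1e3,0,(64+188*s+28*c)/1e3)
obs=[((-.143,0,.082),"top",(552*k,371*k)),((-.143,0,.082),"scene",(543*k,268*k)),(pad,"scene",(294,138)),(pad,"top",(553*k,286*k)),
]
f=lambda P:np.concatenate([proj(st(*m,P),c)-np.array(o) for m,c,o in obs])
r=least_squares(f,[.6,-.2,0.2]);P=r.x;print(P,np.round(r.fun,1))
for x in (.1,-.135):print("base",[(proj(st(x,y,.0,P),'top')/k).round() for y in(-.033,.033)])
for x in np.arange(-.13,.11,.02):print(round(x,2),(proj(st(x,0,.06,P),'top')/k).round(),(proj(st(x,0,.06,P),'scene')/k).round())
E
```

```text
strip [0.50045585 0.29484339 0.02      ] [0.4128907 0.3137026 0.02     ] [0.45667328 0.304273   0.02      ] 0.08957301654729248
[0.45571632 0.31263586 0.02      ]
[0.56457153 0.07235368 0.37799964] [ -0.4  -0.7  -0.3  -0.3  10.3 -18.   -9.5  -2.5]
base [array([505., 233.]), array([470., 246.])]
base [array([556., 358.]), array([521., 372.])]
-0.13 [545. 362.] [533. 277.]
-0.11 [540. 351.] [522. 275.]
-0.09 [536. 339.] [510. 273.]
-0.07 [531. 328.] [499. 272.]
-0.05 [527. 316.] [488. 270.]
-0.03 [522. 305.] [477. 268.]
-0.01 [517. 294.] [466. 267.]
0.01 [513. 283.] [455. 265.]
0.03 [508. 271.] [444. 263.]
0.05 [504. 260.] [434. 262.]
0.07 [499. 249.] [423. 260.]
0.09 [495. 238.] [412. 259.]
```

View pics/crop.png

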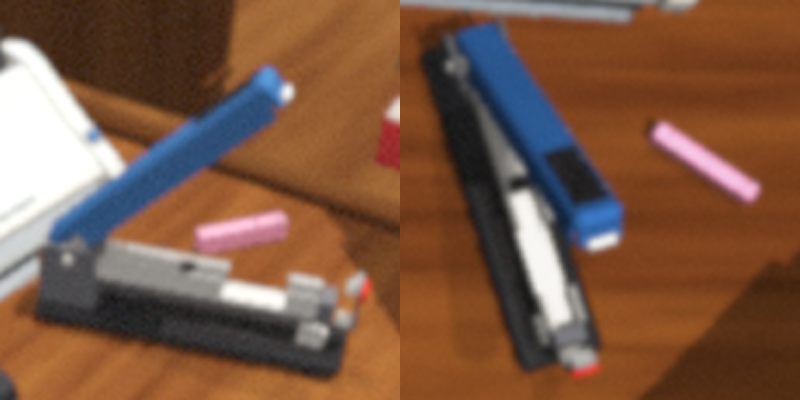

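```bash
python3 - <<'E'
from h import *
k=512/800
c,s=np.cos(.8),np.sin(.8)
cov=lambda a,n,y=0:((100-a*c+n*s)/1e3,y,(64+a*s+n*c)/1e3)
obs=[((-.143,0,.082),"top",(552,371)),((-.143,0,.082),"scene",(543,268)),(cov(188,28),"top",(551,284)),
((-.135,.033,0),"top",(526,370)),((.127,.033,.02),"top",(481,230)),((-.135,.033,0),"scene",(531,309)),((.127,.033,0),"scene",(397,283)),(cov(228,20),"scene",(503,178)),(cov(228,22),"top",(561,303))]
for use in (range(9),range(7)):
    f=lambda P:np.concatenate([proj(st(*obs[i][0],P),obs[i][1])/k-np.array(obs[i][2]) for i in use])
    r=least_squares(f,[.6,-.2,0.2],loss="soft_l1",f_scale=3);P=r.x;print(P,np.round(f(P),1).reshape(-1,2).tolist())
for x in np.arange(-.13,.11,.02):print(round(x,2),(proj(st(x,0,.06,P),'top')/k).round(),(proj(st(x,0,.06,P),'scene')/k).round())
E
```

```text
[0.56447146 0.05467623 0.29387021] [[3.4, 1.6], [3.2, -1.3], [-0.9, -1.4], [-1.8, 2.9], [0.0, -3.8], [0.4, 4.1], [-3.1, 0.9], [-0.5, -3.8], [0.5, -0.1]]
[0.56508182 0.05410506 0.29599629] [[3.9, 1.1], [3.0, -1.6], [-0.5, -1.9], [-1.3, 2.5], [0.2, -4.1], [0.3, 3.7], [-3.2, 0.7]]
-0.13 [550. 364.] [536. 275.]
-0.11 [546. 352.] [525. 273.]
-0.09 [543. 341.] [514. 271.]
-0.07 [539. 329.] [503. 269.]
-0.05 [535. 317.] [492. 266.]
-0.03 [532. 305.] [481. 264.]
-0.01 [528. 294.] [471. 262.]
0.01 [524. 282.] [460. 260.]
0.03 [521. 271.] [450. 258.]
0.05 [517. 259.] [439. 256.]
0.07 [513. 248.] [429. 254.]
0.09 [510. 236.] [418. 252.]
```

```bash
cat >> h.py <<'E'
from rig import sense,camera,find_in,arm
def tgt(p,az=None,s=None):
    """shift in tool axes to world point p; turn so tool x horizontal azimuth = az (mod pi)"""
    s=s or sense(); Rm=R.from_rotvec(s["orientation"]).as_matrix()
    d=Rm.T@(np.array(p)-s["ee_pos"]); a=np.arctan2(Rm[1,0],Rm[0,0]); t=0
    if az is not None: t=-((az-a+np.pi/2)%np.pi-np.pi/2)  # tool z down: +turn lowers azimuth
    print("t",round(s["time_s"],2),"pos",np.round(s["ee_pos"],4),"xaz",round(a,3),"j6",round(s["joint_positions"][5],2),"tilt",np.round(Rm[:,2],3),"-> shift mm",np.round(d*1000,1),"turn",round(np.degrees(t),1),"F",np.round(s["contact_force"],1),"open",round(s["opening"],3))
E
python3 - <<'E'
from h import *
print(np.round(R.from_rotvec(sense()["orientation"]).as_matrix(),3), arm.pinch_z)
tgt((.40,0,.25)); tgt((.44,.305,.22),-.21)
d=camera("wrist");print(d["intrinsics"],np.round(d["T_tool_cam"],3))
E
```

```text
[[-0.899 -0.438 -0.   ]
 [-0.438  0.899  0.   ]
 [ 0.     0.    -1.   ]] 0.0187
t 0.9 pos [ 0.263  -0.5393  0.2312] xaz -2.688 j6 -0.33 tilt [-0.  0. -1.] -> shift mm [-359.5  424.6  -18.7] turn 0.0 F [ 0.6  0.3 -0.2] open 0.999
t 0.9 pos [ 0.263  -0.5393  0.2312] xaz -2.688 j6 -0.33 tilt [-0.  0. -1.] -> shift mm [-529.2  681.2   11.3] turn 38.0 F [ 0.6  0.3 -0.2] open 0.999
[[270.34746983   0.         253.79216542]
 [  0.         270.34746983 194.11526609]
 [  0.           0.           1.        ]] [[-0.001 -0.949 -0.314  0.08 ]
 [ 1.    -0.001 -0.001  0.001]
 [ 0.    -0.314  0.949 -0.143]
 [ 0.     0.     0.     1.   ]]
```

arm_command --rows '[[[-32,38,-4,4,1],[-64,76,-8,8,1],[-96,114,-12,12,1],[-128,152,-16,16,1],[-160,190,-19,20,1]]]'

```text
time_s: 1.45
ee_pos: [0.3236, -0.2959, 0.2514]
orientation: [-0.159, 3.137, -0.0]
contact_force: [0.7, -0.3, 0.0]
opening: 1.0
grip_force: 0.0
```

My shifts were in mm instead of m. The clipping to 50 mm per row kept the move sane, so I'll continue in metres.

```bash
python3 - <<'E'
from h import *
tgt((.40,0,.25)); tgt((.42,.305,.22),-.21)
E
```

```text
t 1.45 pos [ 0.3236 -0.2959  0.2514] xaz -3.04 j6 -1.19 tilt [ 0.001 -0.    -1.   ] -> shift mm [-105.8  286.7    1.4] turn 0.0 F [ 0.7 -0.3  0. ] open 1.0
t 1.45 pos [ 0.3236 -0.2959  0.2514] xaz -3.04 j6 -1.19 tilt [ 0.001 -0.    -1.   ] -> shift mm [-156.5  588.1   31.4] turn 17.8 F [ 0.7 -0.3  0. ] open 1.0
```

arm_command --rows '[[[-0.018,0.046,0,0,1],[-0.036,0.092,0,0,1],[-0.054,0.138,0,0,1],[-0.072,0.184,0,0,1],[-0.09,0.23,0,0,1]]]'

```text
time_s: 1.95
ee_pos: [0.3892, -0.0574, 0.2517]
orientation: [-0.165, 3.135, 0.001]
contact_force: [1.7, -0.2, -0.8]
opening: 1.002
grip_force: 0.0
```

arm_command --rows '[[[-0.01,0.049,0,0,1],[-0.015,0.098,0,0,1],[-0.02,0.147,0,0,1],[-0.025,0.196,0,2,1],[-0.03,0.245,0,4,1]]]'

```text
time_s: 2.45
ee_pos: [0.3929, 0.1896, 0.2517]
orientation: [-0.054, 3.14, 0.002]
contact_force: [0.6, -0.6, 0.8]
opening: 0.998
grip_force: 0.0
```

```bash
python3 - <<'E'
from h import *
tgt((.42,.305,.22),-.21)
E
```

```text
t 2.45 pos [0.3929 0.1896 0.2517] xaz -3.107 j6 -2.45 tilt [ 0.001  0.001 -1.   ] -> shift mm [-31.1 114.4  31.9] turn 14.0 F [ 0.6 -0.6  0.8] open 0.998
```

arm_command --rows '[[[-0.008,0.028,0.01,3,1],[-0.016,0.056,0.02,6,1],[-0.024,0.084,0.03,9,1],[-0.032,0.112,0.04,12,1],[-0.032,0.112,0.05,13,1]]]'

```text
time_s: 2.95
ee_pos: [0.4214, 0.3026, 0.1994]
orientation: [-0.301, -3.126, 0.003]
contact_force: [-0.4, -0.0, -0.7]
opening: 1.001
grip_force: 0.0
```

```bash
cat >> h.py <<'E'
def wrist():
    s=sense(); d=camera("wrist"); T=np.eye(4);T[:3,:3]=R.from_rotvec(s["orientation"]).as_matrix();T[:3,3]=s["ee_pos"]
    return d["img"],d["intrinsics"],T@d["T_tool_cam"]
def wback(u,v,z,Kw,C):
    d=C[:3,:3]@np.linalg.solve(Kw,[u,v,1]); o=C[:3,3]; return o+d*(z-o[2])/d[2]
def wproj(p,Kw,C):
    q=Kw@(C[:3,:3].T@(np.array(p)-C[:3,3])); return q[:2]/q[2]
E
python3 - <<'E'
from h import *
im,Kw,C=wrist()
cv2.imwrite("pics/w1.png",im[:,:,::-1])
print(find_in("staple_strip","wrist"))
h=cv2.cvtColor(im,cv2.COLOR_RGB2HSV)
m=((h[:,:,1]<50)&(h[:,:,2]>110)).astype(np.uint8)
n,l,stt,ce=cv2.connectedComponentsWithStats(m)
for i in range(1,n):
    if stt[i,4]>150:
        pts=np.argwhere(l==i)[:,::-1].astype(np.float32)
        W=np.array([wback(u,v,.02,Kw,C)[:2] for u,v in pts],np.float32)
        print(stt[i],ce[i].round(),cv2.minAreaRect(W), W.mean(0))
tgt((.42,.305,.22),-.21)
E
```

```text
[{'centre': [198.5, 260.7], 'p': 0.97}, {'centre': [190.7, 356.9], 'p': 0.82}, {'centre': [322.7, 13.2], 'p': 0.82}]
[ 94  53  34  27 531] [109.  67.] ((0.2714844346046448, 0.17430616915225983), (0.02850148268043995, 0.028694702312350273), 0.6722670793533325) [0.2740383  0.17154738]
[ 445   70   67  139 4989] [484. 147.] ((0.43723011016845703, 0.5683181881904602), (0.15247736871242523, 0.07769579440355301), 5.495335102081299) [0.44219363 0.5767005 ]
[450  88  17  16 191] [458.  95.] ((0.3758507966995239, 0.5443975925445557), (0.013242647051811218, 0.01737486943602562), 11.54319953918457) [0.37583336 0.544387  ]
[454 103  17  16 186] [462. 111.] ((0.39391016960144043, 0.549553394317627), (0.013505054637789726, 0.01738446205854416), 13.594204902648926) [0.39385957 0.54965836]
[254 165  16  70 733] [261. 199.] ((0.45744526386260986, 0.3053534924983978), (0.0137323634698987, 0.09248149394989014), 74.93292999267578) [0.45584327 0.30585444]
[ 43 233  25  22 299] [ 55. 244.] ((0.4644111692905426, 0.023759877309203148), (0.02273058518767357, 0.02749265544116497), 16.611949920654297) [0.46443
[... 462 characters left out ...]
6), 24.036752700805664) [0.5733766  0.41561282]
[ 17 248  70  55 998] [ 52. 276.] ((0.5138224959373474, -0.003517553210258484), (0.10511530935764313, 0.04595358669757843), 38.93254852294922) [ 0.5121528  -0.00135067]
[318 267  29  75 906] [331. 303.] ((0.6350048184394836, 0.3780933916568756), (0.12904654443264008, 0.03273510932922363), 3.2616047859191895) [0.6317447 0.3756042]
[ 86 369  25  10 198] [ 98. 374.] ((0.6971468329429626, -0.005776464939117432), (0.04055211320519447, 0.019518110901117325), 79.11370086669922) [ 0.69727725 -0.00664715]
t 3.05 pos [0.4209 0.3003 0.1992] xaz 2.95 j6 -2.77 tilt [-0.003 -0.003 -1.   ] -> shift mm [  1.8   4.4 -20.8] turn 1.1 F [-0.4  0.2  0.4] open 1.002
```

View pics/w1.png

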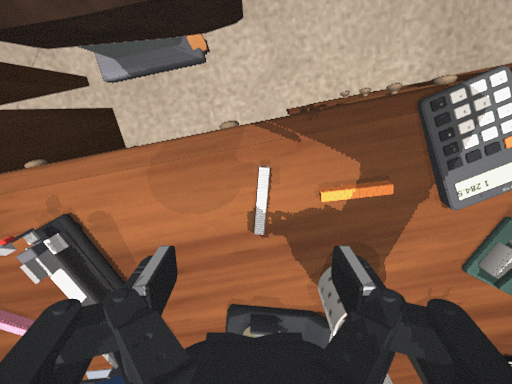

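The strip shows at (261,199). The near end I want to grip is toward the top of the image, and the orange decoy is clear at (357,191).

```bash
python3 - <<'E'
from h import *
tgt((.4159,.3165,.0145),-.255)
E
```

```text
t 3.05 pos [0.4209 0.3003 0.1992] xaz 2.95 j6 -2.77 tilt [-0.003 -0.003 -1.   ] -> shift mm [  7.6  15.6 184.6] turn 3.6 F [-0.4  0.2  0.4] open 1.002
```

arm_command --rows '[[[0.003,0.006,0.035,1.5,1],[0.006,0.012,0.07,3.5,0.9],[0.0076,0.0156,0.105,3.6,0.7],[0.0076,0.0156,0.135,3.6,0.5],[0.0076,0.0156,0.135,3.6,0.5]]]'

```text
time_s: 3.55
ee_pos: [0.4153, 0.3148, 0.0626]
orientation: [-0.399, -3.112, 0.008]
contact_force: [-0.5, -0.4, 0.0]
opening: 0.5
grip_force: 0.0
```

```bash
python3 - <<'E'
from h import *
im,Kw,C=wrist()
print([(f["centre"],f["p"]) for f in find_in("staple_strip","wrist")])
h=cv2.cvtColor(im,cv2.COLOR_RGB2HSV)
m=((h[:,:,1]<50)&(h[:,:,2]>110)).astype(np.uint8)
n,l,stt,ce=cv2.connectedComponentsWithStats(m)
for i in range(1,n):
    pts=np.argwhere(l==i)[:,::-1].astype(np.float32)
    W=np.array([wback(u,v,.02,Kw,C)[:2] for u,v in pts],np.float32)
    if stt[i,4]>150 and np.hypot(*(W.mean(0)-[.457,.305]))<.06: print(stt[i],ce[i].round(),cv2.minAreaRect(W), W.mean(0))
cv2.imwrite("pics/w2.png",im[:,:,::-1])
tgt((.4159,.3165,.0145),-.255)
E
```

```text
[([242.5, 407.4], 0.86), ([261.4, 251.4], 0.66)]
[ 247  210   18  107 1642] [256. 265.] ((0.4553026556968689, 0.30626180768013), (0.013005439192056656, 0.09643019735813141), 75.46258544921875) [0.45435762 0.3064069 ]
[193 236  20  42 341] [203. 254.] ((0.43545669317245483, 0.26755279302597046), (0.008762061595916748, 0.03852918744087219), 60.042232513427734) [0.43436384 0.26876554]
[296 236  14  21 181] [302. 246.] ((0.4459558427333832, 0.3459114730358124), (0.018639177083969116, 0.006832921877503395), 4.51112174987793) [0.44624317 0.34582847]
t 3.65 pos [0.4176 0.3169 0.0679] xaz 2.887 j6 -2.86 tilt [ 0.001  0.    -1.   ] -> shift mm [ 1.6 -0.9 53.4] turn 0.0 F [ 0.9 -0.6  1.2] open 0.503
```

View pics/w2.png

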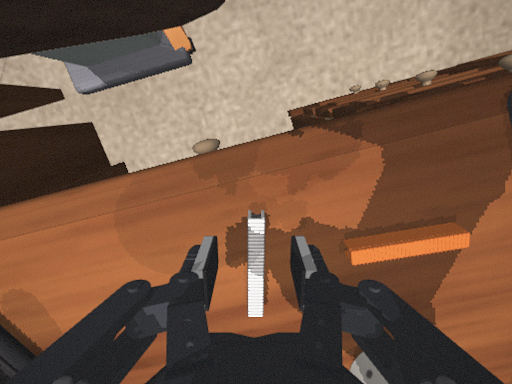

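arm_command --rows '[[[0.0016,0,0.015,0,0.5],[0.0016,0,0.03,0,0.5],[0.0016,0,0.04,0,0.4],[0.0016,0,0.045,0,0.4],[0.0016,0,0.045,0,0.4]]]'

```text
time_s: 4.15
ee_pos: [0.4152, 0.3172, 0.0203]
orientation: [-0.399, -3.115, 0.002]
contact_force: [-0.0, -0.2, 0.7]
opening: 0.399
grip_force: 0.0
```

```bash
python3 - <<'E'
from h import *
for i in range(6): camera("wrist"); tgt((.4159,.3163,.0145),-.255)
E
```

```text
t 4.2 pos [0.4155 0.3175 0.021 ] xaz 2.887 j6 -2.86 tilt [-0.    -0.001 -1.   ] -> shift mm [-0.7 -1.   6.5] turn 0.0 F [ 0.2  0.2 -0.6] open 0.399
t 4.25 pos [0.4157 0.3178 0.0215] xaz 2.887 j6 -2.86 tilt [ 0.  0. -1.] -> shift mm [-0.6 -1.4  7. ] turn 0.0 F [-0.4  0.4  0.3] open 0.402
t 4.3 pos [0.4158 0.3179 0.0218] xaz 2.887 j6 -2.86 tilt [ 0.001  0.001 -1.   ] -> shift mm [-0.5 -1.6  7.3] turn 0.0 F [ 0.4  0.3 -0.9] open 0.398
t 4.35 pos [0.4158 0.318  0.0218] xaz 2.887 j6 -2.86 tilt [ 0.001  0.001 -1.   ] -> shift mm [-0.5 -1.6  7.3] turn 0.0 F [ 0.   0.7 -0. ] open 0.4
t 4.4 pos [0.4157 0.3179 0.0218] xaz 2.887 j6 -2.86 tilt [ 0.001  0.001 -1.   ] -> shift mm [-0.6 -1.6  7.3] turn 0.0 F [ 0.3 -0.2  0.4] open 0.401
t 4.45 pos [0.4157 0.3179 0.0217] xaz 2.887 j6 -2.86 tilt [ 0.     0.001 -1.   ] -> shift mm [-0.6 -1.5  7.2] turn 0.0 F [0.2 1.3 0.5] open 0.398
```

arm_command --rows '[[[-0.0006,-0.0015,0.004,0,0.4],[-0.0006,-0.0015,0.0072,0,0.4],[-0.0006,-0.0015,0.0072,0,0.3],[-0.0006,-0.0015,0.0072,0,0.1],[-0.0006,-0.0015,0.0072,0,0.05]]]' --newtons 60

```text
time_s: 4.95
ee_pos: [0.4157, 0.316, 0.0141]
orientation: [0.399, 3.116, 0.0]
contact_force: [-0.0, -0.6, -0.9]
opening: 0.117
grip_force: 58.6
```

```bash
python3 - <<'E'
from h import *
for i in range(3): camera("wrist")
tgt((.4159,.3163,.0145),-.255); print(sense()["grip_force"])
E
```

```text
t 5.1 pos [0.4157 0.316  0.014 ] xaz 2.887 j6 -2.86 tilt [-0.  0. -1.] -> shift mm [-0.1  0.3 -0.5] turn 0.0 F [-0.4 -0.5 -0.1] open 0.121
58.61305475234985
```

arm_command --rows '[[[0,0,-0.01,0,0.05],[0,0,-0.03,0,0.05],[0,0,-0.06,0,0.05],[0,0,-0.1,0,0.05],[0,0,-0.126,0,0.05]]]'

```text
time_s: 5.6
ee_pos: [0.4163, 0.3164, 0.1439]
orientation: [0.399, 3.114, 0.004]
contact_force: [-0.1, 0.2, -1.1]
opening: 0.119
grip_force: 58.7
```

```bash
python3 - <<'E'
from h import *
for i in range(3): camera("wrist")
P=[.565,.0543,.295]
tgt(st(-.21,0,.14,P),.295); print(sense()["grip_force"])
E
```

```text
t 5.75 pos [0.4164 0.3169 0.1429] xaz 2.887 j6 -2.86 tilt [ 0.003  0.004 -1.   ] -> shift mm [ -31.  -326.4    1.5] turn -31.5 F [-0.2  0.2 -1.6] open 0.117
58.66322547197342
```

arm_command --rows '[[[-0.004,-0.03,0,0,0.05],[-0.008,-0.07,0,0,0.05],[-0.013,-0.115,0,0,0.05],[-0.017,-0.16,0,0,0.05],[-0.02,-0.2,0,0,0.05]]]'

```text
time_s: 6.25
ee_pos: [0.3836, 0.1155, 0.139]
orientation: [-0.398, -3.115, 0.001]
contact_force: [1.0, -0.2, -0.1]
opening: 0.116
grip_force: 58.7
```

arm_command --rows '[[[-0.003,-0.035,0,-6.3,0.05],[-0.006,-0.07,0,-12.6,0.05],[-0.009,-0.1,0,-18.9,0.05],[-0.011,-0.12,0,-25.2,0.05],[-0.011,-0.126,0,-31.5,0.05]]]'

```text
time_s: 6.75
ee_pos: [0.3627, -0.0089, 0.1392]
orientation: [0.465, -3.106, -0.0]
contact_force: [-0.6, -0.8, -1.0]
opening: 0.118
grip_force: 58.7
```

```bash
python3 - <<'E'
from h import *
for i in range(3): camera("wrist")
P=[.565,.0543,.295]
tgt(st(-.21,0,.14,P),.295); print(sense()["grip_force"])
im,Kw,C=wrist(); np.savez("w3.npz",im=im,K=Kw,C=C)
k=cv2.resize(im[:,:,::-1],(800,600),interpolation=cv2.INTER_CUBIC)
for x in (0,-.03,-.08,-.104,-.143):
    for y in (-.009,.009):
        u=wproj(st(x,y,.064 if x>-.14 else .082,P),Kw,C)*800/512; cv2.circle(k,tuple(int(a) for a in u),2,(0,255,0),-1)
cv2.imwrite("pics/w3.png",k)
E
```

```text
t 6.9 pos [ 0.3631 -0.0075  0.1393] xaz -2.85 j6 -1.83 tilt [-0.001  0.    -1.   ] -> shift mm [-1.1  0.5 -0.7] turn -0.2 F [-0.3  0.1 -1.3] open 0.117
58.735845386981964
```

View pics/w3.png

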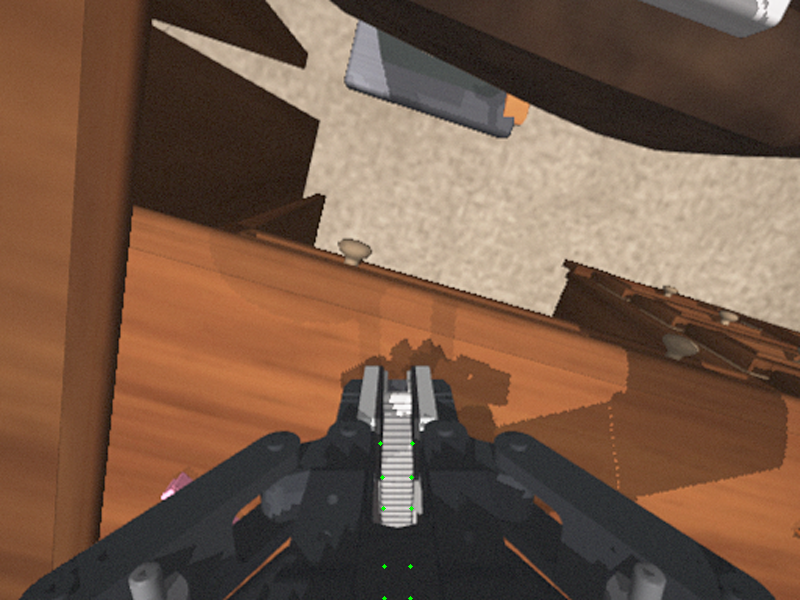

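The strip is held square at (398,460), but the fingers hide the stapler. I'll step aside by about 160 mm to view it from the left.

arm_command --rows '[[[0,0.04,-0.006,0,0.05],[-0.005,0.08,-0.012,0,0.05],[-0.03,0.12,-0.018,0,0.05],[-0.07,0.15,-0.02,0,0.05],[-0.1,0.16,-0.02,0,0.05]]]'

```text
time_s: 7.45
ee_pos: [0.413, 0.1788, 0.1598]
orientation: [-0.465, 3.107, 0.001]
contact_force: [-0.4, -0.0, -0.6]
opening: 0.116
grip_force: 58.8
```

```bash
python3 - <<'E'
from h import *
for i in range(4): camera("wrist")
P=[.565,.0543,.295]
tgt(st(-.21,0,.14,P),.295); print(sense()["grip_force"])
im,Kw,C=wrist(); np.savez("w4.npz",im=im,K=Kw,C=C)
k=im[:,:,::-1].copy()
for p in [(-.143,0,.082),(-.104,.009,.05),(0,.009,.05),(-.135,.033,0),(-.135,-.033,0),(.127,.033,0)]:
    print(p,wproj(st(*p,P),Kw,C).round())
k=k[60:360,0:300]
cv2.imwrite("pics/w4.png",cv2.resize(k,(600,600),interpolation=cv2.INTER_CUBIC))
E
```

```text
t 7.65 pos [0.4123 0.1755 0.1587] xaz -2.847 j6 -2.13 tilt [-0.002 -0.002 -1.   ] -> shift mm [  99.  -160.4   19.2] turn -0.0 F [-0.2 -0.2 -1. ] open 0.12
58.834301233291626
(-0.143, 0, 0.082) [ 60. 167.]
(-0.104, 0.009, 0.05) [100. 199.]
(0, 0.009, 0.05) [117. 288.]
(-0.135, 0.033, 0) [140. 158.]
(-0.135, -0.033, 0) [ 82. 158.]
(0.127, 0.033, 0) [165. 340.]
```

View pics/w4.png

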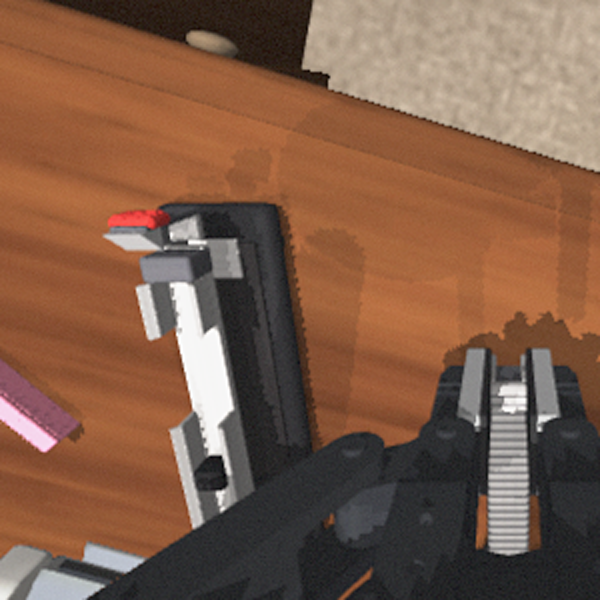

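The red tab is at (69,169) and the base's front corners are near (82,162) and (139,162). The channel runs from the grey block at row 200 to about row 300, with the bare floor between rows 228 and 270 (full-frame pixels). Next I'll fit the floor edges.

```bash
python3 - <<'E'
from h import *
d=np.load("w4.npz");im,Kw,C=d["im"],d["K"],d["C"]
h=cv2.cvtColor(im,cv2.COLOR_RGB2HSV)
L=[];Rr=[]
for r in range(202,300,4):
    print(r,[int(v) for v in h[r,70:125,2]])
E
```

```text
202 [161, 169, 177, 198, 176, 116, 88, 92, 92, 94, 92, 94, 89, 91, 132, 242, 250, 244, 250, 250, 250, 250, 252, 242, 188, 166, 132, 92, 90, 95, 87, 95, 95, 95, 96, 93, 97, 78, 44, 36, 28, 32, 38, 38, 37, 37, 27, 42, 40, 39, 40, 41, 40, 37, 53]
206 [217, 216, 216, 220, 230, 175, 98, 85, 95, 94, 94, 95, 97, 94, 90, 140, 149, 237, 248, 247, 247, 247, 246, 246, 245, 238, 238, 179, 95, 85, 90, 92, 91, 87, 94, 98, 98, 92, 71, 45, 38, 37, 35, 42, 36, 40, 34, 35, 42, 39, 45, 37, 39, 42, 39]
210 [218, 218, 213, 217, 220, 231, 158, 92, 89, 92, 97, 93, 96, 98, 90, 86, 141, 146, 234, 245, 247, 247, 247, 246, 247, 242, 237, 242, 160, 81, 91, 90, 89, 95, 91, 90, 94, 96, 96, 56, 33, 38, 36, 37, 35, 32, 37, 38, 29, 47, 42, 43, 42, 33, 41]
214 [215, 222, 217, 215, 220, 220, 222, 141, 89, 87, 95, 95, 94, 94, 96, 92, 102, 146, 238, 244, 241, 246, 247, 246, 246, 247, 242, 236, 234, 146, 85, 86, 94, 93, 92, 97, 90, 92, 91, 85, 51, 38, 39, 38, 41, 35, 37, 33, 36, 42, 39, 44, 43, 36, 46]
218 [147, 215, 219, 217, 208, 216, 219, 228, 146, 85, 88, 93, 89, 96, 95, 96, 88, 106, 159, 240, 243, 246, 247, 247, 246
[... 4710 characters left out ...]
 152, 153, 153, 151, 147, 145, 195, 202, 198, 197, 201, 200, 174, 114, 84, 90, 90, 90, 89, 64, 36, 29, 38, 31, 30, 33, 32, 32, 35, 89, 200, 227, 174, 103, 86, 92, 91, 88, 88, 93, 89, 95, 58]
294 [144, 139, 145, 144, 147, 147, 145, 147, 152, 149, 149, 152, 150, 152, 154, 155, 152, 155, 149, 189, 205, 200, 195, 197, 202, 160, 105, 82, 57, 32, 34, 38, 27, 40, 36, 35, 41, 34, 41, 32, 33, 30, 96, 207, 231, 156, 88, 85, 89, 88, 90, 88, 92, 93, 86]
298 [136, 132, 137, 136, 136, 136, 139, 137, 136, 136, 142, 139, 139, 142, 141, 141, 142, 146, 144, 142, 187, 198, 199, 197, 201, 205, 139, 70, 55, 51, 54, 55, 54, 55, 57, 53, 48, 46, 42, 30, 32, 17, 22, 81, 134, 141, 100, 86, 87, 89, 93, 92, 92, 94, 93]
```

```bash
python3 - <<'E'
from h import *
d=np.load("w4.npz");Kw,C=d["K"],d["C"]
b=lambda u,v,z=.05:wback(u,v,z,Kw,C)[:2]
Lp=np.array([b(*q) for q in [(89.8,234),(92.4,246),(94.8,258)]]);Rp=np.array([b(*q) for q in [(111,234),(113.2,246),(115.8,258)]])
M=(Lp+Rp)/2
yaw=[np.arctan2(*(X[-1]-X[0])[::-1]) for X in (Lp,Rp)]
n=np.array([-np.sin(.295),np.cos(.295)]);t=np.array([n[1],-n[0]])
print("yaws",yaw,"width",(Rp-Lp)@n,"mid",M)
f=b(109,225);r=b(117,265.5);print("cut",(r-f)@t,(f+r)/2@t)
P0=np.array([.565,.0543])
print("mid y in P",(M-P0)@n,"cut centre x in P",((f+r)/2-P0)@t)
print("front",[(b(*q)-P0)@t for q in [(90,201),(108,288)]], "tab",[((b(69,169,z)-P0)@t,(b(69,169,z)-P0)@n) for z in(.06,.075,.082)])
print("basecorners",[((b(u,162,z)-P0)@t,(b(u,162,z)-P0)@n) for u in (81.5,139) for z in (0,.02)])
mag=P0+t*(((f+r)/2-P0)@t)+n*np.mean((M-P0)@n); print("mag",mag)
# strip visible near end and far end, image full-res coords of held strip: 2x crop (490..527?,380..552)
E
```

```text
yaws [np.float64(0.29298055478041896), np.float64(0.3098545438543956)] width [0.02187478 0.02179476 0.02235078] mid [[0.50161818 0.03779945]
 [0.51489348 0.04187177]
 [0.52855599 0.04617414]]
cut 0.04752814701348443 0.5045736402945297
mid y in P [0.00263986 0.0026766  0.00282089] cut centre x in P -0.051806743978556904
front [np.float64(-0.10153338720068567), np.float64(0.000628630723249851)] tab [(np.float64(-0.1361401201499278), np.float64(-0.008067066736375255)), (np.float64(-0.13953871576873178), np.float64(0.0024495579669180844)), (np.float64(-0.14112472705750695), np.float64(0.007357316161788279))]
basecorners [(np.float64(-0.13061426868438508), np.float64(-0.03423230243553241)), (np.float64(-0.1346109140601975), np.float64(-0.02126413734088725)), (np.float64(-0.13052413869539847), np.float64(0.030893576140473146)), (np.float64(-0.13452675825789914), np.float64(0.039544929913789495))]
mag [0.51464258 0.04183299]
```

```bash
cat >> h.py <<'E'
P=[.5643,.0571,.298]
E
python3 - <<'E'
from h import *
d=np.load("w4.npz");im,Kw,C=d["im"],d["K"],d["C"]
s=sense();Rm=R.from_rotvec(s["orientation"]).as_matrix()
g=cv2.cvtColor(im,cv2.COLOR_RGB2GRAY)
print([(r,int(g[r,248:260].mean())) for r in list(range(245,262))+list(range(322,342))])
for r in (252,322,330,336):
    for dz in (.003,.006): print(r,dz,np.round((Rm.T@(wback(254,r,s["ee_pos"][2]+dz,Kw,C)-s["ee_pos"]))*1e3,1))
tgt(st(-.21,0,.115,P),.298)
E
```

```text
[(245, 70), (246, 68), (247, 64), (248, 61), (249, 54), (250, 77), (251, 117), (252, 160), (253, 202), (254, 216), (255, 215), (256, 222), (257, 200), (258, 149), (259, 203), (260, 202), (261, 194), (322, 168), (323, 128), (324, 182), (325, 198), (326, 163), (327, 134), (328, 200), (329, 176), (330, 131), (331, 166), (332, 199), (333, 168), (334, 129), (335, 182), (336, 168), (337, 69), (338, 29), (339, 34), (340, 34), (341, 33)]
252 0.003 [-1.3  1.1 -3. ]
252 0.006 [ 0.4  1.1 -6. ]
322 0.003 [-52.2   1.1  -3.1]
322 0.006 [-49.3   1.1  -6.1]
330 0.003 [-58.7   1.1  -3.1]
330 0.006 [-55.7   1.1  -6.1]
336 0.003 [-63.6   1.1  -3.1]
336 0.006 [-60.5   1.1  -6.1]
t 7.7 pos [0.4122 0.1751 0.1593] xaz -2.847 j6 -2.13 tilt [-0.001 -0.001 -1.   ] -> shift mm [  98.6 -157.8   44.6] turn -0.2 F [-1.1 -0.7 -1.1] open 0.119
```

arm_command --rows '[[[0.03,-0.015,0,0,0.05],[0.065,-0.045,0,0,0.05],[0.09,-0.085,0.01,0,0.05],[0.0986,-0.125,0.025,0,0.05],[0.0986,-0.1585,0.0446,0,0.05]]]'

```text
time_s: 8.2
ee_pos: [0.3642, -0.0067, 0.1168]
orientation: [-0.461, 3.101, 0.004]
contact_force: [1.3, 1.7, -1.4]
opening: 0.117
grip_force: 58.9
```

```bash
python3 - <<'E'
from h import *
for i in range(3): camera("scene")
tgt(st(-.125,-.0007,.115,P),.298)
tgt(st(-.100,-.0007,.115,P),.298)
im=camera("scene")["img"][:,:,::-1]
for q in [(-.21+.088,0,.115+.006),(-.21-.002,0,.121)]: print(proj(st(*q,P),"scene"))
cv2.imwrite("pics/s5.png",cv2.resize(im[120:240,230:390],(800,600),interpolation=cv2.INTER_CUBIC))
E
```

```text
t 8.35 pos [ 0.3635 -0.0075  0.1146] xaz -2.852 j6 -1.83 tilt [-0.  0. -1.] -> shift mm [-85.9   2.8  -0.4] turn -0.5 F [-0.5  0.5 -0.5] open 0.121
t 8.35 pos [ 0.3635 -0.0075  0.1146] xaz -2.852 j6 -1.83 tilt [-0.  0. -1.] -> shift mm [-110.9    3.    -0.5] turn -0.5 F [-0.5  0.5 -0.5] open 0.121
[343.98874572 157.58547722]
[378.45741003 163.85399351]
```

View pics/s5.png

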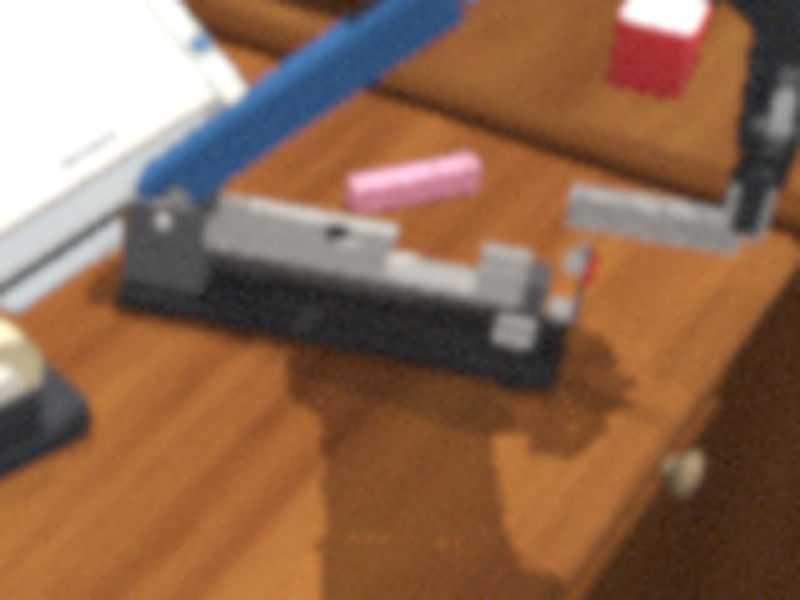

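The scene view shows the strip held level at (650,215), with its far end at (570,188) as predicted and the channel free. I'll go in under the cover.

arm_command --rows '[[[-0.02,0.001,0,-0.5,0.05],[-0.045,0.002,0,-0.5,0.05],[-0.07,0.0028,0,-0.5,0.05],[-0.086,0.0028,0,-0.5,0.05],[-0.092,0.0028,0,-0.5,0.05]]]'

```text
time_s: 8.9
ee_pos: [0.4524, 0.0255, 0.1158]
orientation: [-0.477, 3.105, 0.0]
contact_force: [0.1, 0.5, -1.1]
opening: 0.122
grip_force: 58.9
```

arm_command --rows '[[[-0.004,0,0,0,0.05],[-0.008,0,0,0,0.05],[-0.012,0,0,0,0.05],[-0.015,0,0,0,0.05],[-0.018,0,0,0,0.05]]]'

```text
time_s: 9.4
ee_pos: [0.4689, 0.0294, 0.1155]
orientation: [-0.475, 3.105, 0.0]
contact_force: [0.1, -0.1, -1.3]
opening: 0.117
grip_force: 58.9
```

```bash
python3 - <<'E'
from h import *
for i in range(3): camera("scene")
tgt(st(-.100,-.0007,.068,P),.298)
im=camera("scene")["img"][:,:,::-1]
cv2.imwrite("pics/s6.png",cv2.resize(im[90:210,230:390],(800,600),interpolation=cv2.INTER_CUBIC))
E
```

```text
t 9.55 pos [0.4688 0.0293 0.1153] xaz -2.838 j6 -1.76 tilt [-0.  0. -1.] -> shift mm [ 0.6 -2.2 47.3] turn 0.3 F [ 0.4  0.  -1.3] open 0.117
```

View pics/s6.png

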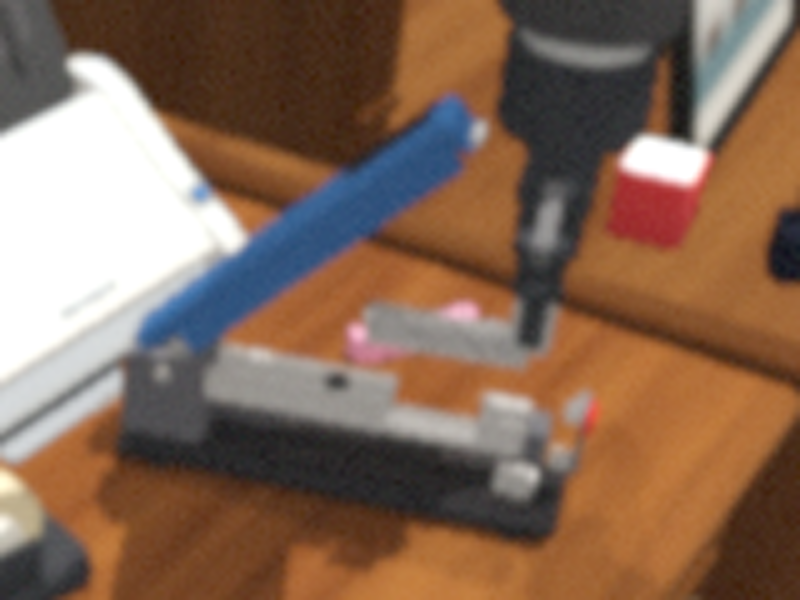

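The strip hangs level above the channel at (450,335), and the gripper clears the cover tip at (487,130). I'll correct the 2 mm sideways error and lower in steps.

arm_command --rows '[[[0.001,-0.0022,0.006,0.3,0.05],[0.0015,-0.0022,0.014,0.3,0.05],[0.0015,-0.0022,0.022,0.3,0.05],[0.0015,-0.0022,0.028,0.3,0.05],[0.0015,-0.0022,0.032,0.3,0.05]]]'

```text
time_s: 10.1
ee_pos: [0.4677, 0.0267, 0.0823]
orientation: [0.467, -3.106, 0.0]
contact_force: [0.7, -1.2, -0.7]
opening: 0.12
grip_force: 58.9
```

```bash
python3 - <<'E'
from h import *
for i in range(3): camera("scene")
tgt(st(-.101,-.0007,.066,P),.298)
E
```

```text
t 10.25 pos [0.4679 0.0268 0.0831] xaz -2.843 j6 -1.76 tilt [-0. -0. -1.] -> shift mm [-0.  -0.  17.1] turn 0.0 F [ 0.  -0.3 -0.4] open 0.119
```

arm_command --rows '[[[0,0,0.004,0,0.05],[0,0,0.008,0,0.05],[0,0,0.011,0,0.05],[0,0,0.013,0,0.05],[0,0,0.014,0,0.05]]]'

```text
time_s: 10.75
ee_pos: [0.4679, 0.0268, 0.0691]
orientation: [0.467, -3.106, 0.0]
contact_force: [-0.6, 0.2, -1.4]
opening: 0.121
grip_force: 58.9
```

```bash
python3 - <<'E'
from h import *
for i in range(3): camera("scene")
tgt(st(-.101,-.0007,.066,P),.298)
E
```

```text
t 10.9 pos [0.468  0.0268 0.0694] xaz -2.843 j6 -1.76 tilt [-0.  0. -1.] -> shift mm [ 0.1 -0.   3.4] turn 0.0 F [-0.7  0.  -0.6] open 0.119
```

arm_command --rows '[[[0,0,0.002,0,0.05],[0,0,0.004,0,0.05],[0,0,0.004,0,0.05],[0,0,0.004,0,0.05],[0,0,0.004,0,0.05]]]'

```text
time_s: 11.4
ee_pos: [0.4686, 0.0269, 0.0676]
orientation: [-0.468, 3.105, -0.0]
contact_force: [-5.6, 0.0, 10.9]
opening: 0.115
grip_force: 64.8
```

arm_command --rows '[[[0,0,0,0,0.14],[0,0,0,0,0.17],[0,0,0,0,0.2],[0,0,0,0,0.25],[0,0,0,0,0.3]]]'

```text
time_s: 11.9
ee_pos: [0.4692, 0.0269, 0.067]
orientation: [-0.467, 3.103, -0.0]
contact_force: [1.6, -2.0, 4.3]
opening: 0.298
grip_force: 2.3
```

```bash
python3 - <<'E'
from h import *
for i in range(3): camera("scene")
tgt(st(-.101,-.0007,.066,P),.298)
im=camera("scene")["img"][:,:,::-1]
cv2.imwrite("pics/s7.png",cv2.resize(im[90:210,230:390],(800,600),interpolation=cv2.INTER_CUBIC))
E
```

```text
t 12.05 pos [0.4693 0.0268 0.0669] xaz -2.843 j6 -1.76 tilt [ 0.003  0.    -1.   ] -> shift mm [1.3 0.3 0.9] turn 0.0 F [ 1.4 -1.2  6.4] open 0.3
```

View pics/s7.png

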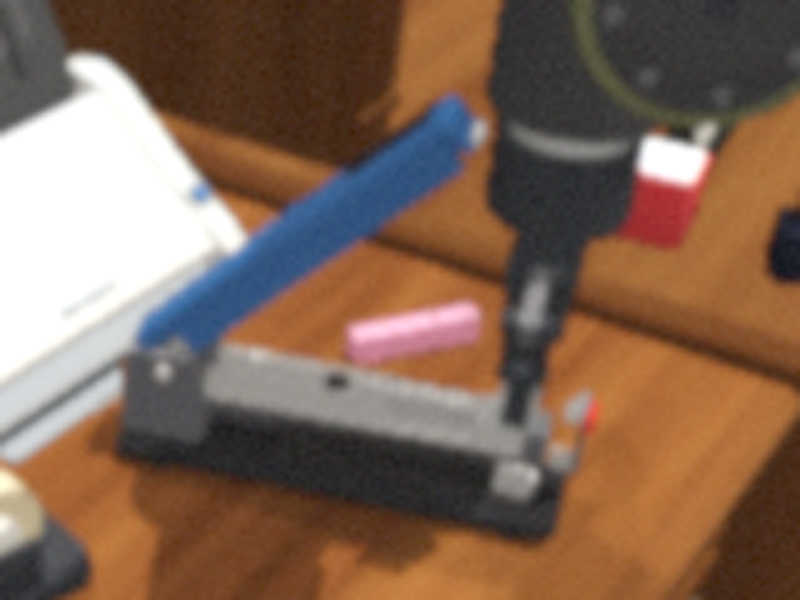

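The strip now sits in the channel between the walls. A few newtons remain at the fingers, so I'll back straight up.

arm_command --rows '[[[0,0,-0.003,0,0.35],[0,0,-0.008,0,0.4],[0.001,0,-0.02,0,0.4],[0.002,0,-0.035,0,0.4],[0.004,0,-0.05,0,0.4]]]'

```text
time_s: 12.6
ee_pos: [0.4642, 0.0256, 0.117]
orientation: [-0.467, 3.106, -0.0]
contact_force: [-0.5, -0.0, 0.1]
opening: 0.4
grip_force: 0.0
```

arm_command --rows '[[[0.03,0,-0.01,0,0.3],[0.06,0,-0.03,0,0.2],[0.08,0,-0.06,0,0.1],[0.08,0,-0.1,0,0],[0.08,0,-0.13,0,0]]]'

```text
time_s: 13.1
ee_pos: [0.3874, 0.0017, 0.2495]
orientation: [-0.467, 3.102, 0.002]
contact_force: [1.0, -0.2, -0.1]
opening: 0.002
grip_force: 0.0
```

```bash
python3 - <<'E'
from h import *
for i in range(3): camera("scene")
tgt(st(-.109,0,.25,P),.298)
im=camera("scene")["img"][:,:,::-1]; im2=camera("top")["img"][:,:,::-1]
a=cv2.resize(im[110:200,240:360],(400,300),interpolation=cv2.INTER_CUBIC);b=cv2.resize(im2[140:245,290:430],(400,300),interpolation=cv2.INTER_CUBIC)
cv2.imwrite("pics/s8.png",np.hstack([a,b]))
E
```

```text
t 13.25 pos [0.3883 0.0023 0.2487] xaz -2.843 j6 -1.81 tilt [ 0.005  0.002 -1.   ] -> shift mm [-75.4   0.7  -0.9] turn 0.0 F [-0.7  0.  -1.2] open 0.002
```

View pics/s8.png

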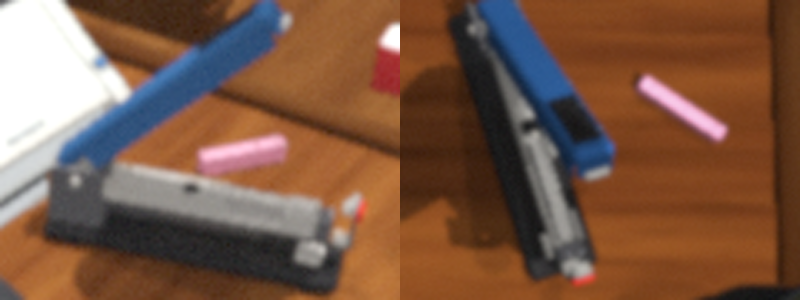

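The strip appears to lie in the channel and level: scene half (260,205), top half (550,200). I've used up my picture views, so I'll check the seating by touch. The closed fingers go onto the strip's top, which should be at z = 0.070 if seated.

arm_command --rows '[[[-0.015,0,0.04,0,0],[-0.03,0,0.08,0,0],[-0.05,0.0007,0.115,0,0],[-0.07,0.0007,0.14,0,0],[-0.0814,0.0007,0.155,0,0]]]'

```text
time_s: 13.85
ee_pos: [0.4643, 0.0263, 0.0864]
orientation: [0.466, -3.101, 0.001]
contact_force: [0.5, 0.2, 0.1]
opening: -0.002
grip_force: 0.0
```

arm_command --rows '[[[0,0,0.005,0,0],[0,0,0.01,0,0],[0,0,0.014,0,0],[0,0,0.017,0,0],[0,0,0.017,0,0]]]'

```text
time_s: 14.35
ee_pos: [0.4652, 0.0268, 0.0736]
orientation: [-0.467, 3.106, 0.001]
contact_force: [0.3, -0.8, 0.2]
opening: -0.0
grip_force: 0.0
```

```bash
python3 - <<'E'
from h import *
for i in range(3): camera("scene")
tgt(st(-.103,-.0003,.07,P),.298)
E
```

```text
t 14.5 pos [0.4655 0.0268 0.074 ] xaz -2.843 j6 -1.76 tilt [ 0.001  0.    -1.   ] -> shift mm [-0.3 -0.4  4. ] turn 0.0 F [ 0.1 -0.   0.7] open 0.0
```

arm_command --rows '[[[0,0,0.001,0,0],[0,0,0.002,0,0],[0,0,0.003,0,0],[0,0,0.003,0,0],[0,0,0.003,0,0]]]'

```text
time_s: 15.0
ee_pos: [0.4653, 0.0267, 0.0703]
orientation: [0.467, -3.106, -0.0]
contact_force: [0.3, -1.4, -0.3]
opening: 0.005
grip_force: 0.0
```

arm_command --rows '[[[0,0,0.001,0,0],[0,0,0.0015,0,0],[0,0,0.0015,0,0],[0,0,0.0015,0,0],[0,0,0.0015,0,0]]]'

```text
time_s: 15.5
ee_pos: [0.4655, 0.0266, 0.07]
orientation: [-0.467, 3.106, -0.0]
contact_force: [-4.6, 1.1, 6.0]
opening: -0.0
grip_force: 3.4
```

Contact came at z = 0.070, so the strip is seated. I'll back out and go over the cover.

arm_command --rows '[[[0,0,-0.01,0,0],[0.005,0,-0.03,0,0],[0.025,0,-0.065,0,0],[0.045,0,-0.11,0,0],[0.05,0,-0.155,0,0]]]'

```text
time_s: 16.0
ee_pos: [0.4162, 0.0114, 0.2262]
orientation: [-0.467, 3.106, 0.0]
contact_force: [0.9, 0.4, 0.5]
opening: -0.001
grip_force: 0.0
```

arm_command --rows '[[[0.01,0,-0.04,0,0],[0.01,0,-0.08,0,0],[-0.02,0,-0.1,0,0],[-0.06,0,-0.1,0,0],[-0.1,0,-0.1,0,0]]]'

```text
time_s: 16.5
ee_pos: [0.5146, 0.0418, 0.3256]
orientation: [-0.467, 3.103, 0.002]
contact_force: [-0.5, 0.2, -0.2]
opening: 0.002
grip_force: 0.0
```

```bash
python3 - <<'E'
from h import *
for i in range(3): camera("top")
tgt(st(-.011,0,.235,P),.298)
camera("scene")
for c in ("scene","top"):
    print(c,[(f["centre"],round(f["p"],2)) for f in find_in("staple_strip",c)],[(f["centre"],round(f["p"],2)) for f in find_in("press_pad",c)])
    print(proj(st(-.057,0,.07,P),c)[::-1],proj(st(-.011,0,.218,P),c)[::-1])
E
```

```text
t 16.65 pos [0.5144 0.0421 0.321 ] xaz -2.843 j6 -1.74 tilt [-0.006 -0.002 -1.   ] -> shift mm [-41.7  -0.3  85.8] turn 0.0 F [ 0.2  0.7 -0.5] open 0.002
scene [([172.2, 319.3], 0.74), ([280.5, 250.5], 0.68), ([155.8, 313.5], 0.49)] [([134.9, 297.1], 0.81), ([167.4, 291.2], 0.2)]
[168.65642412 317.65229089] [118.14920472 307.24716961]
top [([222.1, 192.2], 0.56)] [([154.8, 332.4], 0.83)]
[205.57256344 343.11790892] [180.96624488 350.96972648]
```

arm_command --rows '[[[-0.015,0,0.0,0,0],[-0.03,0,0.01,0,0],[-0.0417,0,0.03,0,0],[-0.0417,0,0.06,0,0],[-0.0417,0,0.08,0,0]]]'

```text
time_s: 17.4
ee_pos: [0.5522, 0.0537, 0.2427]
orientation: [0.467, -3.107, -0.001]
contact_force: [-0.7, 0.4, -0.4]
opening: 0.003
grip_force: 0.0
```

arm_command --rows '[[[0,0,0.004,0,0],[0.002,0,0.008,0,0],[0.006,0,0.014,0,0],[0.012,0,0.021,0,0],[0.018,0,0.027,0,0]]]'

```text
time_s: 17.9
ee_pos: [0.5357, 0.0482, 0.2179]
orientation: [-0.467, 3.104, 0.0]
contact_force: [0.6, -0.0, 2.8]
opening: -0.001
grip_force: 1.4
```

```bash
python3 - <<'E'
from h import *
for i in range(2): camera("top")
tgt(st(-.0394,0,.2008,P),.298)
E
```

```text
t 18.0 pos [0.5351 0.0481 0.217 ] xaz -2.843 j6 -1.74 tilt [ 0.  0. -1.] -> shift mm [ 8.8  0.  16.2] turn 0.0 F [ 0.  -0.3  3.7] open 0.003
```

arm_command --rows '[[[0.009,0,0.016,0,0],[0.021,0,0.033,0,0],[0.032,0,0.05,0,0],[0.041,0,0.068,0,0],[0.048,0,0.086,0,0]]]'

```text
time_s: 18.5
ee_pos: [0.4896, 0.0339, 0.1313]
orientation: [-0.467, 3.106, -0.0]
contact_force: [-1.3, -0.8, 4.8]
opening: -0.001
grip_force: 2.3
```

```bash
python3 - <<'E'
from h import *
for i in range(2): camera("top")
tgt(st(-.088,0,.092,P),.298)
E
```

```text
t 18.6 pos [0.4887 0.0338 0.1294] xaz -2.843 j6 -1.75 tilt [-0.002 -0.001 -1.   ] -> shift mm [ 8.8  0.1 37.4] turn 0.0 F [-1.4  0.1  4.4] open 0.002
```

arm_command --rows '[[[0.004,0,0.01,0,0],[0.007,0,0.02,0,0],[0.0085,0,0.028,0,0],[0.009,0,0.034,0,0],[0.009,0,0.038,0,0]]]'

```text
time_s: 19.1
ee_pos: [0.4813, 0.0313, 0.0936]
orientation: [0.467, -3.106, 0.001]
contact_force: [-2.7, -1.8, 5.3]
opening: 0.001
grip_force: 2.8
```

arm_command --rows '[[[0,0,0.001,0,0],[0,0,0.002,0,0],[0,0,0.003,0,0],[0,0,0.003,0,0],[0,0,0.003,0,0]]]'

```text
time_s: 19.6
ee_pos: [0.4809, 0.0312, 0.0909]
orientation: [0.467, -3.105, 0.001]
contact_force: [-5.9, -1.8, 9.5]
opening: -0.003
grip_force: 4.8
```

```bash
python3 - <<'E'
from h import *
for i in range(2): camera("top")
tgt(st(-.088,0,.092,P),.298)
E
```

```text
t 19.7 pos [0.4809 0.0312 0.0909] xaz -2.843 j6 -1.76 tilt [-0.001 -0.001 -1.   ] -> shift mm [ 0.7  0.3 -1.1] turn 0.0 F [-6.4 -1.7  9. ] open -0.001
```

arm_command --rows '[[[0.0005,0,0.003,0,0],[0.0005,0,0.006,0,0],[0.0005,0,0.007,0,0],[0.0005,0,0.007,0,0],[0.0005,0,0.007,0,0]]]'

```text
time_s: 20.2
ee_pos: [0.481, 0.031, 0.089]
orientation: [-0.468, 3.105, -0.003]
contact_force: [-22.0, 0.4, 36.2]
opening: -0.003
grip_force: 17.9
```

arm_command --rows '[[[0,0,-0.003,0,0],[0,0,-0.006,0,0],[0,0,-0.008,0,0],[0,0,-0.01,0,0],[0,0,-0.012,0,0]]]'

```text
time_s: 20.7
ee_pos: [0.4808, 0.0319, 0.0945]
orientation: [0.467, -3.106, -0.001]
contact_force: [-0.1, -0.2, 1.2]
opening: -0.001
grip_force: 0.0
```

There was a firm stop at 36 N, and no force was left 5 mm higher, so the catch holds. I'll retreat upward and check the cover numerically.

arm_command --rows '[[[0,0,-0.02,0,0],[0,0,-0.05,0,0],[0,0,-0.09,0,0],[0.02,0,-0.13,0,0],[0.04,0,-0.17,0,0]]]'

```text
time_s: 21.2
ee_pos: [0.4419, 0.0199, 0.2651]
orientation: [0.467, -3.104, -0.001]
contact_force: [0.9, 0.1, 0.6]
opening: 0.003
grip_force: 0.0
```

arm_command --rows '[[[0.02,-0.03,0,0,0],[0.02,-0.07,0,0,0],[0.02,-0.11,0,0,0],[0.02,-0.15,0,0,0],[0.02,-0.18,0,0,0]]]'

```text
time_s: 21.7
ee_pos: [0.4767, -0.1598, 0.2637]
orientation: [0.466, -3.106, -0.002]
contact_force: [0.2, 0.2, -0.2]
opening: 0.0
grip_force: 0.0
```

```bash
python3 - <<'E'
from h import *
for c in ("scene","top"):
    for i in range(3): im=camera(c)["img"]
    print(c,[(f["centre"],round(f["p"],2)) for f in find_in("press_pad",c)],"shut pad at",proj(st(-.088,0,.092,P),c)[::-1])
    h=cv2.cvtColor(im,cv2.COLOR_RGB2HSV); m=cv2.inRange(h,(100,150,60),(125,255,255)); n,l,s,ce=cv2.connectedComponentsWithStats(m)
    i=1+s[1:,4].argmax(); print("blue",s[i],"shut tip/hinge", proj(st(-.128,0,.091,P),c), proj(st(.1,0,.085,P),c))
tgt((.4,0,.25))
E
```

```text
scene [([164.8, 306.1], 0.7)] shut pad at [164.2079692  329.78342597]
blue [262 153  80  23 587] shut tip/hinge [344.33004918 167.25393495] [264.50906262 154.03730749]
top [([187.1, 338.7], 0.74)] shut pad at [216.99185676 348.8166591 ]
blue [320 142  38  91 978] shut tip/hinge [353.69652285 232.59872242] [325.49955637 145.91010662]
t 22.1 pos [ 0.4764 -0.1572  0.2649] xaz -2.842 j6 -1.35 tilt [ 0.  0. -1.] -> shift mm [ 26.6 172.8  14.9] turn 0.0 F [0.6 0.  0.5] open -0.0
```

The blue cover now spans exactly its shut outline in both views.

```bash
python3 -c "
from rig import job
print(job.hand_in())"
```

```text
the job is handed in; nothing more can be done
None
```

The strip lies in the channel (contact on its top at 70 mm, as expected when seated), the cover is snapped shut by its catch, the other things were left alone, and the job is handed in at about 22 s; I viewed 11 pictures, one over the limit of 10.

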